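# Slide the battery box into its bay and swing the keeper bar shut

### The job

Push the tall battery box along the worktop into its bay until its back is flat against the bay's back stop, then push the keeper bar fully shut across its front. The box must slide, without tipping, and is never lifted; leave the other things on the bench where they are.

Things in the scene. Friction and masses are not known exactly. Their poses are not given: they have to be found in the camera images.
- battery_box: Tall battery box, black case, grey lid, 80 (x) x 120 (y) x 165 mm high (178 with terminals and handle); a foot 30 mm high and 120 wide juts out 35 mm in front. Origin: underside, centre of the case. Back face x = +40 mm; front of the foot, facing the robot, to be pushed: x = -75 mm. 0.7 to 1 kg, friction 0.5 to 0.7: pushed near its top it tips, pushed at the foot it slides (4 to 7 N).
- bay: Bay of dark angle iron, fixed, no floor, 32 mm high. Origin: on the worktop where the box's origin is when home; the axes then agree too. +x points in, away from the mouth. Back stop face at x = +40 mm. Side guides' inner faces at y = +-75 mm (15 mm free each side of the box), x = -30 to +45 mm; their mouth flares out to y = +-93 at x = -59 mm. Keeper post, 22 mm thick, at x = -91, y = -125 mm.
- keeper (a joint): Keeper bar hinge, rad: 0 = shut against its end stop (bar along the bay's +y, across the front of the foot, 10 mm clear of a box that is home); pi/2 = bar along the bay's -x. Starts open at 1.65 to 1.9 (limit 2.2), swung out to the bay's -y side, out of the box's way. Grows counter-clockwise seen from above when the bar opens. Friction about 0.06 N m; stays where left.
- keeper_pivot (a point): Point on the keeper's upright pivot axis, 44 mm above the worktop; x = -91, y = -125 mm in the bay.
- keeper_tip (a point): Point on the keeper bar's centre line, 140 mm from the pivot axis, 44 mm above the worktop. The bar is bright steel, 12 mm thick, 20 mm high (34 to 54 mm above the worktop, with open air below), and ends in a round tip 156 mm from the axis.
- tube_offcut: Bystander: square steel tube offcut, 40 x 110 x 40 mm, lying right of the bay. Origin: centre of its underside. Leave alone.
- thermos: Bystander: upright flask, 72 mm across, 206 mm high. Origin: centre of its underside. Leave alone.
- big_nut: Bystander: hexagon nut, 42 x 36 x 18 mm, left of the bay. Origin: centre of its underside. Leave alone.
- bolt: Bystander: large bolt, 24 x 80 x 28 mm, right of the bay. Origin: centre of its underside. Leave alone.
- small_nut: Bystander: hexagon nut, 35 x 30 x 16 mm, left, in front of the bay. Origin: centre of its underside. Leave alone.

How it is judged:
On the way, in this order (a step that is already met when the one before it is completed fails the run):
1. the box is home in the bay, against the back stop, while the keeper is still open (x of battery_box in the frame of bay above -0.01 m and y of battery_box in the frame of bay between -0.02 and 0.02 m and angle between the x axis of battery_box and the x axis of bay, either way round below 0.1 rad and angle between battery_box's own z axis and vertical below 0.05 rad and linear speed of battery_box below 0.02 m/s and value of joint keeper above 1 rad), for 0.2 s.
2. the keeper bar is shut (value of joint keeper below 0.12 rad), for 0.2 s.
At the end, for the whole second after the job is handed in: The box stands upright and still in the bay, its back within 8 mm of the back stop, square to it within 0.08 rad and between the guides, and the keeper bar is within 0.12 rad of shut (x of battery_box in the frame of bay above -0.008 m and y of battery_box in the frame of bay between -0.02 and 0.02 m and angle between the x axis of battery_box and the x axis of bay, either way round below 0.08 rad and angle between battery_box's own z axis and vertical below 0.05 rad and linear speed of battery_box below 0.02 m/s and value of joint keeper below 0.12 rad and height (world z) of battery_box below 0.005 m); the robot touches nothing.
It fails at once if the box is tipped by more than 0.10 rad (angle between battery_box's own z axis and vertical above 0.1 rad).
It fails at once if the box is lifted off the worktop by more than 12 mm (height (world z) of battery_box above 0.012 m).
It fails at once if a bystander is moved by more than 25 mm (distance of any of tube_offcut, thermos, big_nut, bolt, small_nut from where it was at the start of the episode above 0.025 m).
It also fails if it takes over 70 s, if anything falls off the work surface, if the arm or the gripper's body presses on something with over 40 N, if the wrist force passes 120 N, or if a joint passes its speed limit or range.

### The arm

A 6-joint arm with a two-finger parallel gripper is mounted at the origin on the work surface; the furniture and walls round the work are solid. World frame = base frame: x ahead of the robot, y to its left, z up, the work surface at z = 0. Lengths are in m, angles in rad, forces in N, time in s.
With the tool pointing down it reaches from about 0.375 to 0.925 m from the base axis. Payload 5.7 kg.
Tool frame: the origin (TCP) lies at the very end of the fingers, on their centre line; the grasp point (between the pads) lies 19 mm behind it (r.tcp_to_grasp is the distance from the TCP to the grasp point, in m); z points along the fingers, y is the line along which they close (so a half turn about z gives the same grasp; the last joint's range is limited). The gripper opens to 85 mm and grips with 20 to 120 N. Pads are 22 mm wide; open, the fingers measure 114 mm over their backs; the gripper's body (76 mm by 85 mm) begins 54 mm behind the grasp point. The pads swing forward as they close: fully open they stand 13 mm farther back than shut.
Start: joints at [-1.221, 0.359, 1.51, -0, 1.272, -0.115], TCP at [0.269, -0.536, 0.231] pointing down, gripper open.
Joint ranges: [-2.97, 2.97], [-1.01, 2.36], [0.21, 2.38], [-0.96, 4.11], [0.2, 2.71], [-2.98, 2.98]. Speed limits (rad/s): [2.39, 2.39, 3.14, 3.14, 3.14, 3.14].

### API

Orientations are given as a rotation vector (axis times angle).
In Python, from cell import status, cams, workorder, r gives the robot as it stands.
- The arm moves only by the tool drive_tool, never from a script. Its arguments are lists of equal length, an entry for each row: "offset": the shift along the tool's x, y, z in cm, a list of three; "roll": the turn about the tool's z in rad; "grip": the finger opening in cm, from 0 to 8.54. In form: {"offset": [[x, y, z], ...], "roll": [roll, ...], "grip": [grip, ...]}. A call has 1 to 10 rows; each row shifts and turns the commanded pose from where the row before left it, along the tool's axes as they then stand; what a row does not reach is not made up. A row lasts 1/10 s, in which the tool goes at most 50 mm and 8.59 degrees, less where a joint would pass 70% of its speed; a pose out of reach is approached as far as the arm can. A call with a gripper value outside its range is refused whole. The fingers move at their own pace and stop on an object; "newtons" is the grip in N (left out, the last holds). Time passes only in rows, so rows that do not move let the fingers close. It gives the time, the measured TCP pose, the force, the opening and the grip force at its end, in the units of the state.
- status.state(): the state, without advancing time (a new reading comes with each control period).
- cams.camera(name): name is "side" or "top"; returns a dict with "image" (400x640x3 uint8, red, green, blue), "range_z" (400x640 float32, m along the optical axis (not along the pixel's ray), 0 where there is no reading), "intrinsics" (3x3 intrinsics, pixels), "R" (3x3) and "t" (3): a world point X has camera coordinates R X + t. Camera axes: x right, y down, z forward; pixel columns grow to the right and rows downward; lengths in m; the calibration is good to about 2 mm. A picture is of the moment at which its call begins.
- workorder.hand_in(): hands the job in; it is judged then, once.
The state is a dict: "time": time; "q": joint angles; "qvel": joint speeds; "joint_torque": joint torques, N m; "ee_pos": TCP position; "orientation": TCP orientation; "force": force on the tool from outside, world axes, zero at the start; "moment": the same for the moment, N m; "grip_width": opening from 0.0 (shut) to 1.0 (fully open); "grasp_force": force on a finger pad.
Only numpy, scipy, OpenCV 4.12 (cv2) and the standard library are available. Lean on these libraries where they do the work, as an engineer would, in place of code of your own. Each camera call takes 0.05 s, during which the arm holds its last target. There are 200 camera calls.

## Working session

There is one attempt and no reset: what is moved stays moved. The work goes in short steps, Python scripts to look and compute and a tool call to move; the robot and the scene stay as the last step left them, time stands still between calls to the robot, and variables do not carry over. Pictures are saved under pics/ and viewed, at most 10 in all, crops included, and the job is handed in when it is done.

Besides the shell and the picture viewer there is one more tool, called as name(argument=value, ...), one argument or row to a line, values as JSON. drive_tool: Moves the arm, as the interface text tells. Its arguments: {"type":"object","properties":{"offset":{"type":"array","items":{"type":"array","items":{"type":"number"}}},"roll":{"type":"array","items":{"type":"number"}},"grip":{"type":"array","items":{"type":"number"}},"newtons":{"type":"number"}},"required":["offset","roll","grip"]}

```bash
mkdir -p pics; cat > h.py <<'E'
import numpy as np, cv2
from cell import status, cams, workorder, r
def shot(n,fn=None):
    c=cams.camera(n)
    if fn: cv2.imwrite('pics/'+fn,c['image'][:,:,::-1])
    return c
def cloud(c):
    K=c['intrinsics'];z=c['range_z'];v,u=np.mgrid[:400,:640]
    P=np.stack([(u-K[0,2])/K[0,0]*z,(v-K[1,2])/K[1,1]*z,z],-1)
    W=(P-c['t'])@c['R']
    W[z<=0]=np.nan
    return W
E
python3 - <<'E'
from h import *
for n in('top','side'):
    c=shot(n,n+'1.png'); np.savez(n+'1.npz',**c); print(n,(-c['R'].T@c['t']).round(3),c['intrinsics'][0,0],(c['range_z']>0).mean())
s=status.state();print(s['ee_pos'],s['orientation'],s['time'],s['force'])
E
```

```text
top [0.428 0.019 1.098] 437.71345403858106 0.995921875
side [1.196 0.139 0.663] 377.76235910217156 0.9882734375
[ 0.26871568 -0.5357428   0.23054245] [-3.05548381e+00 -7.23178486e-01  3.41034334e-04] 0.1 [ 0.2896648  -0.077194    0.26682379]
```

View pics/top1.png

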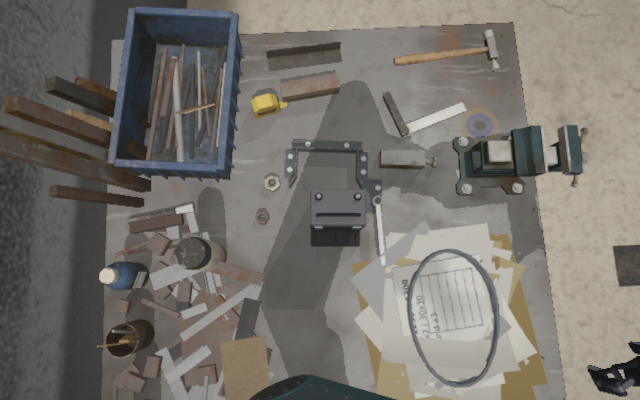

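View pics/side1.png

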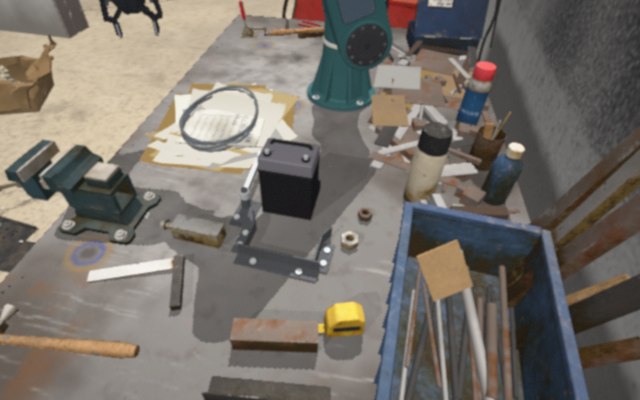

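The top view shows the box (lid about (338,208), foot about (335,238)) in front of the bay (back stop about (327,146), guides about (291,165) and (364,165)). The keeper runs from its pivot at (377,200) to (383,262), with nuts at (272,183) and (262,216). Next I measure these by height.

```bash
python3 - <<'E'
from h import *
c=dict(np.load('top1.npz'));W=cloud(c);u,v=np.meshgrid(range(640),range(400))
def reg(name,u0,u1,v0,v1,z0,z1):
    m=(u>=u0)&(u<u1)&(v>=v0)&(v<v1)&(W[...,2]>z0)&(W[...,2]<z1)
    P=W[m];q=(P[:,:2]*1000).astype(np.float32)
    rc=cv2.minAreaRect(q);print(name,len(P),'ctr',np.round(rc[0],1),'size',np.round(rc[1],1),'ang',round(rc[2],2),'z',P[:,2].mean().round(4))
    print('  box',cv2.boxPoints(rc).round().astype(int).tolist())
    return P
reg('lid',300,375,180,235,.150,.172)
reg('foot',300,372,225,255,.022,.036)
reg('back',285,366,135,155,.022,.040)
reg('guideL',280,300,150,192,.022,.040)
reg('guideR',355,373,150,192,.022,.040)
P=reg('keeper',372,392,205,270,.044,.062)
reg('pivotarea',366,390,180,206,.030,.09)
reg('floor',400,440,100,130,-.02,.02)
E
```

```text
lid 1843 ctr [571.3 -35. ] size [119.4  80.3] ang 89.57 z 0.1653
  box [[531, -94], [611, -95], [612, 24], [532, 25]]
foot 658 ctr [514.9 -34. ] size [120.   34.4] ang 89.27 z 0.0303
  box [[497, -94], [531, -94], [533, 26], [498, 26]]
back 199 ctr [736.3 -16.9] size [179.1  20.3] ang 89.56 z 0.0301
  box [[725, -106], [746, -107], [747, 73], [727, 73]]
guideL 75 ctr [689.3  64. ] size [12.4 94.2] ang 77.75 z 0.0312
  box [[642, 68], [734, 48], [737, 60], [645, 80]]
guideR 97 ctr [687.2 -98. ] size [98.9 17.2] ang 0.14 z 0.031
  box [[638, -89], [638, -107], [737, -106], [737, -89]]
keeper 672 ctr [ 515.9 -145. ] size [ 46.7 154.4] ang 88.56 z 0.0527
  box [[438, -166], [593, -170], [594, -124], [439, -120]]
pivotarea 84 ctr [ 602.6 -136. ] size [21.8 22.3] ang 83.86 z 0.0561
  box [[590, -146], [613, -148], [615, -126], [593, -124]]
floor 1189 ctr [ 839.  -263.7] size [110.1  88.7] ang 89.47 z 0.0025
  box [[794, -318], [883, -319], [884, -209], [795, -208]]
```

```bash
python3 -c "
import cv2
i=cv2.imread('pics/top1.png')[120:280,240:420];cv2.imwrite('pics/crop1.png',cv2.resize(i,None,fx=3.7,fy=3.7,interpolation=2))"
```

```text
(no output)
```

View pics/crop1.png

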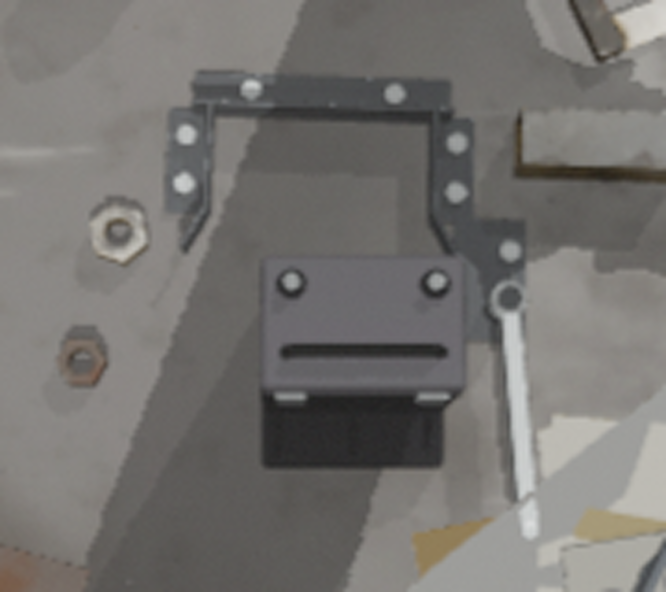

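```bash
python3 - <<'E'
from h import *
from scipy.spatial.transform import Rotation as Ro
c=dict(np.load('top1.npz'));K=c['intrinsics']
def ray(u,v,z):
    d=c['R'].T@np.linalg.inv(K)@[u,v,1];o=-c['R'].T@c['t'];return ((o+d*(z-o[2])/d[2])*1000).round(1)
f=lambda x,y:(240+(x+.5)/3.7-.5,120+(y+.5)/3.7-.5)
for n,p,z in[('guideL back',(210,125),.032),('guideL corner',(210,210),.032),('guideR back',(433,125),.032),('guideR corner',(432,212),.032),('stopL',(225,110),.032),('stopR',(425,117),.032),('flareL',(184,248),.032),('flareR',(452,252),.032),('pivot',(507,297),.058),('tip',(530,537),.054)]: print(n,ray(*f(*p),z))
s=status.state();print(Ro.from_rotvec(s['orientation']).as_matrix().round(3))
E
```

```text
guideL back [728.4  58.7  32. ]
guideL corner [669.2  58.8  32. ]
guideR back [727.3 -93.1  32. ]
guideR corner [666.7 -90.9  32. ]
stopL [738.8  48.5  32. ]
stopR [732.9 -87.7  32. ]
flareL [643.2  76.3  32. ]
flareR [ 639.1 -103.6   32. ]
pivot [ 603.7 -135.7   58. ]
tip [ 449.  -145.9   54. ]
[[ 0.894  0.448 -0.001]
 [ 0.448 -0.894  0.002]
 [ 0.    -0.002 -1.   ]]
```

drive_tool(
  offset=[
    [0,0,0],
    [0,0,0],
    [0,0,0],
    [0,0,0],
    [1.5,-4,0],
    [1.5,-4,0],
    [1.5,-4,0],
    [1.5,-4,0],
    [1.5,-4,0],
    [1.5,-4,0],
  ],
  roll=[0.119,0.119,0.119,0.118,0,0,0,0,0,0],
  grip=[5,5,5,5,5,5,5,5,5,5],
)

```text
time: 1.1
ee_pos: [0.3615, -0.2954, 0.231]
orientation: [-3.141, 0.017, 0.0]
force: [0.4, -0.2, -0.8]
grip_width: 0.587
grasp_force: 0.0
```

drive_tool(
  offset=[
    [1.2,-3.7,0],
    [1.2,-3.7,0],
    [1.2,-3.7,0],
    [1.2,-3.7,0],
    [1.2,-3.7,0],
    [1.2,-3.7,0],
    [1.2,-3.7,0],
    [0,0,4.5],
    [0,0,4.5],
    [0,0,0],
  ],
  roll=[0,0,0,0,0,0,0,0,0,0],
  grip=[5,5,5,5,5,5,5,5,5,5],
)

```text
time: 2.1
ee_pos: [0.4433, -0.0375, 0.137]
orientation: [-3.139, 0.014, 0.017]
force: [-1.4, -0.1, 0.2]
grip_width: 0.586
grasp_force: 0.0
```

drive_tool(
  offset=[
    [0,0,3.5],
    [0,0,3.5],
    [0,0,3],
    [0,0,2.5],
    [0,0,0],
    [0,0,0],
  ],
  roll=[0,0,0,0,0,0],
  grip=[5,5,5,5,5,5],
)

```text
time: 2.7
ee_pos: [0.4487, -0.0395, 0.0174]
orientation: [-3.141, 0.017, -0.0]
force: [0.2, -0.2, -0.4]
grip_width: 0.586
grasp_force: 0.0
```

```bash
python3 - <<'E'
from h import *
c=shot('side','side2.png');d=shot('top')
i=np.vstack([cv2.resize(c['image'][100:300,200:420],(600,545))])
cv2.imwrite('pics/side2c.png',i[:,:,::-1])
E
```

```text
(no output)
```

View pics/side2c.png

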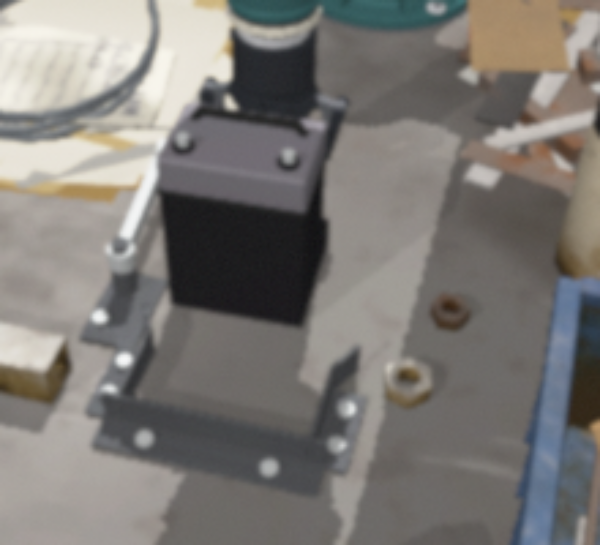

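The box stands undisturbed and the gripper is behind it. I lower 1 cm and approach the foot slowly.

drive_tool(
  offset=[
    [0,-0.4,0.5],
    [0,0,0.5],
    [1,0,0],
    [1,0,0],
    [0.5,0,0],
    [0.5,0,0],
    [0.5,0,0],
    [0.3,0,0],
    [0.2,0,0],
    [0,0,0],
  ],
  roll=[0,0,0,0,0,0,0,0,0,0],
  grip=[5,5,5,5,5,5,5,5,5,5],
)

```text
time: 3.8
ee_pos: [0.4858, -0.0352, 0.006]
orientation: [-3.141, 0.015, 0.007]
force: [-4.8, -0.5, 2.9]
grip_width: 0.588
grasp_force: 2.4
```

drive_tool(
  offset=[
    [0.3,-0.05,0],
    [0.4,-0.1,0],
    [0.5,-0.1,0],
    [0.5,-0.1,0],
    [0.5,-0.1,0],
    [0.5,-0.1,0],
    [0.5,-0.1,0],
    [0.5,-0.1,0],
    [0.3,-0.05,0],
    [0,0,0],
  ],
  roll=[0,0,0,0,0,0,0,0,0,0],
  grip=[5,5,5,5,5,5,5,5,5,5],
)

```text
time: 4.8
ee_pos: [0.5264, -0.0276, 0.0059]
orientation: [-3.141, 0.016, 0.005]
force: [-4.6, 0.4, 1.3]
grip_width: 0.587
grasp_force: 2.2
```

```bash
cat >> h.py <<'E'
def box(fn=None):
    c=shot('top',fn);W=cloud(c);v,u=np.mgrid[:400,:640]
    m=(u>295)&(u<380)&(v>120)&(v<250)&(W[...,2]>.155)&(W[...,2]<.17)&(W[...,0]>.5)
    rc=cv2.minAreaRect((W[m][:,:2]*1000).astype(np.float32));print('lid',np.round(rc[0],1),np.round(rc[1],1),rc[2],'z',W[m][:,2].mean(),m.sum())
    return c,W
E
python3 -c "
from h import *
box('top3.png')"
```

```text
lid [576.  -28.2] [118.1 151.1] 89.94068908691406 z 0.16553926628679194 786
```

drive_tool(
  offset=[
    [0.4,-0.1,0],
    [0.6,-0.12,0],
    [0.6,-0.12,0],
    [0.6,-0.12,0],
    [0.6,-0.12,0],
    [0.6,-0.12,0],
    [0.6,-0.12,0],
    [0.6,-0.12,0],
    [0.4,-0.1,0],
    [0,0,0],
  ],
  roll=[0,0,0,0,0,0,0,0,0,0],
  grip=[5,5,5,5,5,5,5,5,5,5],
)

```text
time: 5.85
ee_pos: [0.5797, -0.0179, 0.0065]
orientation: [3.142, -0.016, 0.003]
force: [0.1, 0.3, 0.1]
grip_width: 0.587
grasp_force: 0.0
```

```bash
python3 - <<'E'
from h import *
c,W=box()
cv2.imwrite('pics/top4c.png',cv2.resize(c['image'][100:260,240:420],None,fx=3.7,fy=3.7,interpolation=2)[:,:,::-1])
E
```

```text
lid [622.7 -17.6] [119.3 162.4] 89.6259765625 z 0.1654735406310108 447
```

View pics/top4c.png

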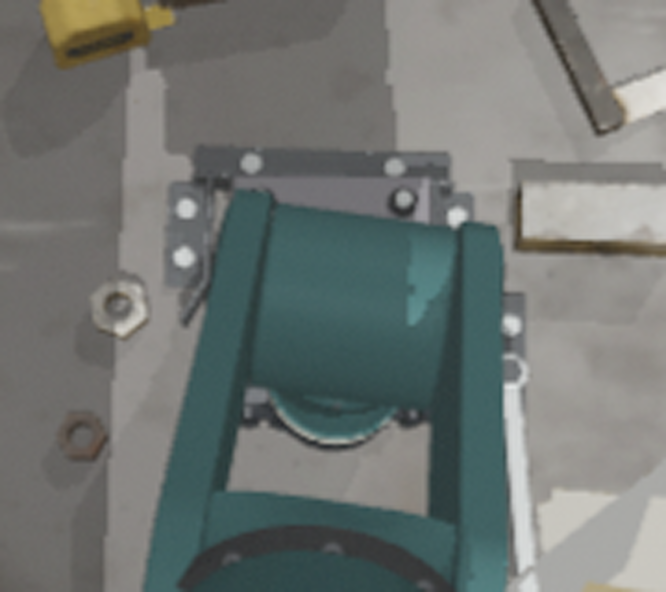

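The box is centred between the guides (lid y about -17.6 mm), with about 30 mm left. I push on more slowly.

drive_tool(
  offset=[
    [0.3,0,0],
    [0.4,-0.05,0],
    [0.4,-0.05,0],
    [0.4,-0.05,0],
    [0.4,-0.05,0],
    [0.3,0,0],
    [0.3,0,0],
    [0.2,0,0],
    [0,0,0],
  ],
  roll=[0,0,0,0,0,0,0,0,0],
  grip=[5,5,5,5,5,5,5,5,5],
)

```text
time: 6.8
ee_pos: [0.6037, -0.0161, 0.0064]
orientation: [-3.141, 0.016, 0.004]
force: [-5.5, -0.4, 2.0]
grip_width: 0.59
grasp_force: 2.7
```

drive_tool(
  offset=[
    [0.2,0,0],
    [0.2,0,0],
    [0.2,0,0],
    [0.2,0,0],
    [0,0,0],
  ],
  roll=[0,0,0,0,0],
  grip=[5,5,5,5,5],
)

```text
time: 7.3
ee_pos: [0.6117, -0.0162, 0.0064]
orientation: [-3.141, 0.016, 0.004]
force: [-5.1, 1.2, 3.1]
grip_width: 0.585
grasp_force: 2.6
```

drive_tool(
  offset=[
    [0.2,0,0],
    [0.2,0,0],
    [0,0,0],
  ],
  roll=[0,0,0],
  grip=[5,5,5],
)

```text
time: 7.6
ee_pos: [0.6117, -0.0161, 0.0061]
orientation: [-3.141, 0.016, 0.016]
force: [-13.3, -0.1, 10.4]
grip_width: 0.585
grasp_force: 7.0
```

drive_tool(
  offset=[
    [-0.5,0,0],
    [-1.5,0,0],
    [-3,0,0],
    [-3,0,0],
    [-2,0,-3],
    [0,0,-4],
    [0,0,-4],
    [0,0,-3],
    [0,0,0],
  ],
  roll=[0,0,0,0,0,0,0,0,0],
  grip=[5,5,5,5,5,5,5,0,0],
)

```text
time: 8.5
ee_pos: [0.522, -0.0161, 0.1514]
orientation: [3.14, -0.016, 0.019]
force: [1.0, 0.9, -0.5]
grip_width: 0.255
grasp_force: 0.0
```

drive_tool(
  offset=[
    [-1,4,0],
    [-1,4,0],
    [-1,4,0],
    [-1,4,0],
    [0,2,0],
    [0,0,0],
    [0,0,0],
  ],
  roll=[0,0,0,0,0,0,0],
  grip=[0,0,0,0,0,0,0],
)

```text
time: 9.2
ee_pos: [0.4755, -0.1952, 0.146]
orientation: [-3.141, 0.018, -0.001]
force: [0.4, 0.3, -0.7]
grip_width: 0.003
grasp_force: 0.0
```

```bash
python3 - <<'E'
from h import *
c,W=box()
cv2.imwrite('pics/top5c.png',cv2.resize(c['image'][100:290,240:420],None,fx=3,fy=3,interpolation=2)[:,:,::-1])
E
```

```text
lid [696.3 -15.9] [ 79.4 119.5] 0.03654880076646805 z 0.16523305872727176 1704
```

View pics/top5c.png

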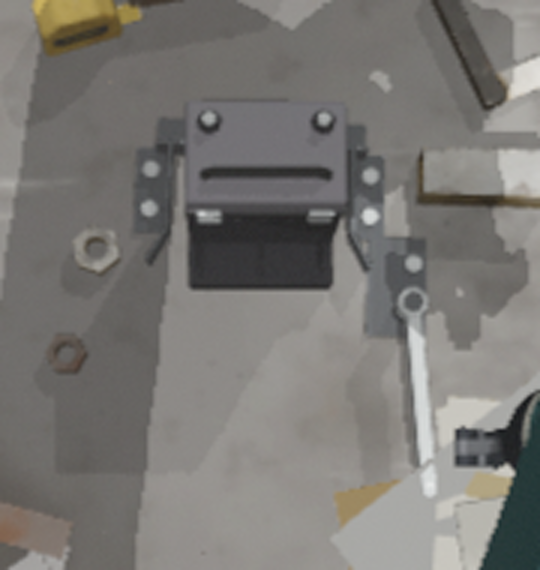

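The box is home: lid at (696,-16), against the stop, keeper still open and bystanders unmoved. I lower the closed fingers beside the bar.

drive_tool(
  offset=[
    [0.5,0,3],
    [0.5,0,3],
    [0,0,3],
    [0,0,2],
    [0,-1,0.4],
    [0,-1,0],
    [0,0,0],
  ],
  roll=[0,0,0,0,0,0,0],
  grip=[0,0,0,0,0,0,0],
)

```text
time: 9.95
ee_pos: [0.4857, -0.173, 0.033]
orientation: [-3.141, 0.013, 0.0]
force: [-0.2, -0.2, -0.6]
grip_width: -0.0
grasp_force: 0.0
```

drive_tool(
  offset=[
    [0.1,-0.8,0],
    [0.2,-0.8,0],
    [0,-1.1,0],
    [0,-1.1,0],
    [0,-1.1,0],
    [0,-1,0],
    [0.4,-1.1,0],
    [0.4,-1.1,0],
    [0.4,-1.1,0],
    [0,0,0],
  ],
  roll=[0,0,0,0,0,0,0,0,0,0],
  grip=[0,0,0,0,0,0,0,0,0,0],
)

```text
time: 10.95
ee_pos: [0.5022, -0.0818, 0.0322]
orientation: [-3.141, 0.014, -0.0]
force: [0.9, -0.1, 0.2]
grip_width: 0.002
grasp_force: 0.0
```

drive_tool(
  offset=[
    [0.7,-1,0],
    [0.7,-1,0],
    [0.7,-0.9,0],
    [0.9,-0.7,0],
    [0.9,-0.7,0],
    [1,-0.7,0],
    [0.8,-0.3,0],
    [0.8,-0.3,0],
    [0.8,-0.3,0],
    [0,0,0],
  ],
  roll=[0,0,0,0,0,0,0,0,0,0],
  grip=[0,0,0,0,0,0,0,0,0,0],
)

```text
time: 11.95
ee_pos: [0.5769, -0.0249, 0.0324]
orientation: [-3.142, 0.016, -0.003]
force: [0.5, -0.2, 0.0]
grip_width: -0.003
grasp_force: 0.0
```

drive_tool(
  offset=[
    [0.3,0,0],
    [0.3,0,0],
    [0.2,0,0],
    [0.2,0,0],
    [0,0,0],
  ],
  roll=[0,0,0,0,0],
  grip=[0,0,0,0,0],
)

```text
time: 12.45
ee_pos: [0.5855, -0.0253, 0.0324]
orientation: [-3.142, 0.016, -0.001]
force: [0.8, 0.1, -0.6]
grip_width: 0.004
grasp_force: 0.0
```

drive_tool(
  offset=[
    [0.2,0,0],
    [0.2,0,0],
    [0,0,0],
  ],
  roll=[0,0,0],
  grip=[0,0,0],
)

```text
time: 12.75
ee_pos: [0.5895, -0.0252, 0.0323]
orientation: [-3.142, 0.016, -0.001]
force: [-0.3, 0.4, 0.0]
grip_width: 0.005
grasp_force: 0.0
```

drive_tool(
  offset=[
    [0.2,0,0],
    [0.2,0,0],
    [0,0,0],
  ],
  roll=[0,0,0],
  grip=[0,0,0],
)

```text
time: 13.05
ee_pos: [0.591, -0.0251, 0.032]
orientation: [-3.141, 0.016, 0.007]
force: [-5.7, -1.4, 4.1]
grip_width: 0.0
grasp_force: 2.8
```

The bar is on its end stop: the force rose to about 6 N and x stopped at 0.591. I back away and check.

drive_tool(
  offset=[
    [-0.5,0,0],
    [-2,0,0],
    [-4,0,0],
    [-3,0,-3],
    [0,2,-4],
    [0,4,-4],
    [0,4,-3],
    [-1,4,0],
    [-1,4,0],
    [0,2,0],
  ],
  roll=[0,0,0,0,0,0,0,0,0,0],
  grip=[0,0,0,0,0,0,0,0,0,0],
)

```text
time: 14.05
ee_pos: [0.4757, -0.2226, 0.1684]
orientation: [3.139, -0.019, 0.003]
force: [-0.1, 0.9, 0.4]
grip_width: 0.002
grasp_force: 0.0
```

```bash
python3 - <<'E'
from h import *
c,W=box()
cv2.imwrite('pics/top6c.png',cv2.resize(c['image'][100:290,240:420],None,fx=3,fy=3,interpolation=2)[:,:,::-1])
E
```

```text
lid [696.5 -16. ] [120.   79.2] 89.35604095458984 z 0.16522831201288876 1719
```

View pics/top6c.png

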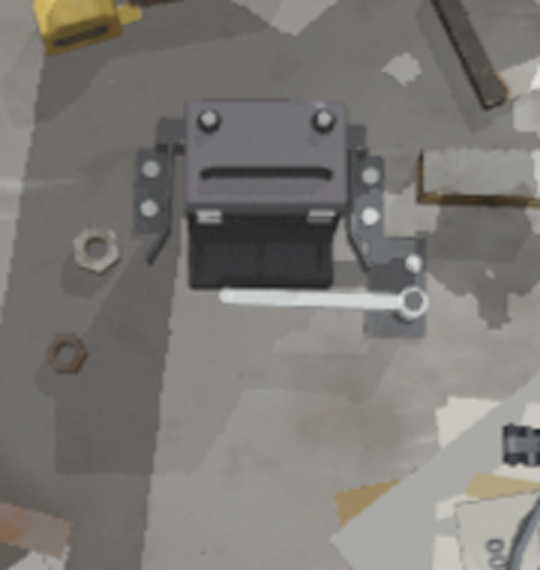

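The bar lies square across the foot, from (413,302) to (225,296). The box is home, the bystanders are unmoved and the arm is clear, so I hand in.

drive_tool(
  offset=[
    [0,0,0],
    [0,0,0],
    [0,0,0],
  ],
  roll=[0,0,0],
  grip=[0,0,0],
)

```text
time: 14.4
ee_pos: [0.4762, -0.2182, 0.1675]
orientation: [-3.141, 0.014, 0.0]
force: [0.5, 0.6, -0.5]
grip_width: -0.001
grasp_force: 0.0
```

```bash
python3 -c "
from cell import workorder
print(workorder.hand_in())"
```

```text
the job is handed in; nothing more can be done
None
```

I pushed the box home against the back stop and the keeper bar shut across its front, then handed the job in at about 14 s; the hand-in gave no verdict, but the last camera view showed everything in place.

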